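Level the buffet stand

ROBOT

A 6-joint arm with a two-finger parallel gripper is mounted at the origin on the work surface. World frame = base frame: x ahead of the robot, y to its left, z up, the work surface at z = 0. Lengths are in mm, angles in rad, forces in N, time in s.
With the tool pointing down it reaches from about 350 to 875 mm from the base axis. Payload 4.2 kg.
Tool frame: the origin (TCP) lies midway between the tips of the shut fingers; the grasp point (between the pads) lies 19 mm behind it; z points along the fingers, y is the direction in which the jaws open and shut (so a half turn about z gives the same grasp; the last joint's range is limited). The gripper opens to 85 mm and grips with 20 to 120 N. Pads are 22 mm wide; open, the fingers measure 114 mm over their backs; the gripper's body (76 mm by 85 mm) begins 54 mm behind the grasp point. The pads swing forward as they close: fully open they stand 13 mm farther back than shut.
Start: joints at [-0.899, 0.385, 0.008, 0, -1.194, -0.259], TCP at [250.747, -572.473, 231.312] pointing down, gripper open.
Joint ranges: [-3.14, 3.14], [-1.21, 2.06], [-1.07, 1.41], [-3.16, 2.05], [-2.99, -0.16], [-3.1, 3.1]. Speed limits (rad/s): [2.79, 2.79, 3.14, 3.14, 3.14, 3.14].

INTERFACE

Orientations are given as a unit quaternion [x, y, z, w].
In Python, from bench import read_state, get_image, job_done, search_frame, regions_of gives the robot as it stands.
- The arm moves only by the tool servo_tool, never from a script. Its arguments are lists of equal length, an entry for each row: "turn": the turn, a rotation vector about the world's x, y, z in rad, a list of three; "dp": the shift along the world's x, y, z in m, a list of three; "fingers": the finger opening in m, from 0 to 0.0854. In form: {"turn": [[rx, ry, rz], ...], "dp": [[tx, ty, tz], ...], "fingers": [fingers, ...]}. A call has exactly 5 rows; each row shifts and turns the pose as measured when the row begins; what a row does not reach is not made up. A row lasts 1/8 s, in which the tool goes at most 62.5 mm and 10.7 degrees, less where a joint would pass 70% of its speed; a pose out of reach is approached as far as the arm can. A call is refused whole if a number of a shift passes 0.0625 or a number of a turn 0.188, either way. A call with a gripper value outside its range is refused whole. The fingers move at their own pace and stop on an object; the grip force is fixed at half the most. Time passes only in rows, so rows that do not move let the fingers close, or fill a call up. It gives the time, the measured TCP pose, the force and the opening at its end, in the units of the state.
- read_state(): the state, without advancing time (a new reading comes with each control period).
- get_image(name): name is "scene" or "top" or "wrist"; returns a dict with "img" (420x560x3 uint8, red, green, blue), "vfov" (degrees; the focal length in pixels is half the picture's height over the tangent of half this angle, whatever the lens; pixels are square), "cx", "cy" (the principal point, pixels), "world_from_camera" (4x4, takes a point from camera to world coordinates); the wrist camera has in their place "mount" (4x4, takes a point from camera to tool coordinates, whose origin is the TCP and whose axes are the flange's). Camera axes: x right, y down, z forward; pixel columns grow to the right and rows downward; lengths in mm; the calibration is good to about 2 mm. A picture is of the moment at which its call begins: read the wrist's pose just before it. There is no depth.
- job_done(): hands the job in, once; it reports no verdict.
Trained networks look in the newest picture that a camera, given by its name, has taken for a name from the list of things; names that differ only in an ending like _2 or _b are one class to them, and where a whole thing is asked for, a point or a joint stands for the part that bears it (a point fixed in the world has none). Each returns a list of dicts, best first, with "score" (0 to 1); they miss things now and then, are a little off and sometimes report something else, mostly with a low value. They report only what shows in the picture. A call takes as long as a camera call.
- search_frame(query, camera): "box" ([left, top, width, height] in pixels, round what is visible of it).
- regions_of(query, camera): "region" (420x560 bool, what is visible of it) and "box" ([left, top, width, height] in pixels, round what is visible of it).
The state is a dict: "clock": time; "joints": joint angles; "joint_vel": joint speeds; "joint_efforts": joint torques, N m; "position": TCP position; "ee_rot": TCP orientation; "contact_force": force on the tool from outside, world axes, zero at the start; "wrist_torque": the same for the moment, N m; "gripper_width": finger opening in mm.
Only numpy, scipy, OpenCV 4.12 (cv2) and the standard library are available. Lean on these libraries where they do the work, as an engineer would, in place of code of your own. Each camera call takes 0.05 s, during which the arm holds its last target. There are 200 camera calls.

TASK

Push the serving stand's cutlery drawer fully shut, then lay the yellow spirit level flat in the middle of the stand's top, lengthways in line with the red foot knob, and let go of it. Turn the red knob of the levelling foot until the bubble rests between the two black lines, then let go of the knob and press the spirit level down on the stand firmly, about as hard as one or two kilograms would weigh, and finish while still pressing. Leave the crockery, jar, mill and spatula as they stand.

Things in the scene. Friction and masses are not known exactly. Their poses are not given: they have to be found in the camera images.
- stand: low wooden cabinet on two fixed feet at its drawer end and a screw foot at the other. Origin midway between the fixed feet, 20 above the table. x runs from the drawer end to the knob end, z up, y across. Carcass: x -20..200, y -100..100, z 0..100 (top 120 above the table). It only tips about y as the screw foot turns; at the start the knob end is low by 0.02 to 0.05 rad. It cannot slide
- stand_top (a point): centre of the stand's flat top face, 220 along x by 200 across y; same axes as the stand
- drawer (a joint): how far the cutlery drawer stands open, m; 0 is fully shut. It slides along the stand's x with about 2 N of friction and stops dead at 0
- drawer_handle (a point): middle of the steel bar handle on the drawer's light wooden front: bar 10 thick, 100 long across the stand (y), 35 in front of the drawer front, about 75 above the table; pushing it along the stand's +x shuts the drawer
- foot_knob: red bar knob on the levelling foot's screw, 240 along x from the stand's origin. Bar 56 long (its x), 13 thick (y), 30 high, lying 6 to 36 above this origin (on its axis, 5 above the stand top). Clockwise from above raises that end: 0.025 rad of tilt per rad. Level is 0.9 to 1.9 rad clockwise of the start; range 0.7 rad back, 2.2 past level. Stays where left, friction 0.2 N m
- level: yellow spirit level, 150 long (x), 28 wide (y), 40 high, 200 to 320 g; origin at the centre of its underside. In the middle of its top a green window, 58 by 20, 6 deep, with two black lines across it and the pale bubble; solid shoulders 46 long at both ends. May be laid either way round. Starts on the table beside the spatula
- bubble (a joint): where the pale bubble (10 long) stands along the level's x, m; 0 is the middle; within 0.003 either side it lies between the lines. It goes to the higher end: 0.32 m per rad of slope (8 mm per rad of knob turn), at most 0.019, and settles within a second
- spatula: wooden kitchen spatula, 200 long, lying flat near the spirit level; a bystander. Its x runs along it to the blade
- mug: blue ceramic mug, 76 across, 90 high; a bystander. Origin at the centre of its underside
- bowl: white ceramic bowl, 140 across, 55 high; a bystander. Origin at the centre of its underside
- plates: stack of white plates, 190 across, 36 high; a bystander. Origin at the centre of its underside
- jar: amber glass jar with red cap, 70 across, 95 high; a bystander. Origin at the centre of its underside
- mill: dark wooden pepper mill, 54 across, 127 high, easily tipped; a bystander. Origin at the centre of its underside

How it is judged (in metres and radians):
On the way, in this order (a step that is already met when the one before it is completed fails the run):
1. the drawer is fully shut (value of joint drawer below 0.006 m), for 0.2 s.
2. the spirit level lies flat in the middle of the stand's top, in line with the knob, let go (horizontal distance between level and stand_top below 0.05 m and z of level in the frame of stand between 0.095 and 0.106 m and angle between the x axis of level and the x axis of stand, either way round below 0.2 rad and angle between the z axis of level and the z axis of stand, either way round below 0.05 rad and contact force between level and stand above 1 N and contact force between the fingers and level below 0.1 N), for 0.3 s.
3. the bubble is between the lines and the stand is level (value of joint bubble between -0.003 and 0.003 m and angle between stand's own z axis and vertical below 0.013 rad and horizontal distance between level and stand_top below 0.05 m and z of level in the frame of stand between 0.095 and 0.106 m and angle between the x axis of level and the x axis of stand, either way round below 0.2 rad and angle between the z axis of level and the z axis of stand, either way round below 0.05 rad), for 0.3 s.
At the end, for the whole second after the job is handed in: For the last second: drawer shut (6 mm), level flat on the stand top within 50 mm of its middle and 0.2 rad of its length, bubble within 3 mm of centre, stand level within 0.013 rad, knob untouched, fingers pressing (over 4 N) so that the level bears on the stand with 7 to 45 N (all of step 3 and value of joint drawer below 0.006 m and contact force between the fingers and level above 4 N and contact force between level and stand between 7 and 45 N and contact force between anything else and foot_knob below 0.5 N and linear speed of level below 0.02 m/s); the arm keeps its last pose, push and grip.
It fails at once if a bystander is disturbed (moved more than 30 mm) (distance of any of spatula, mug, bowl, plates, jar, mill from where it was at the start of the episode above 0.03 m).
It fails at once if the level is pressed roughly (over 80 N) (contact force between level and stand above 80 N).
It also fails if it takes over 72 s, if anything falls off the work surface, if the arm or the gripper's body presses on something with over 40 N, if the wrist force passes 120 N, or if a joint passes its speed limit or range.

## Working session

There is one attempt and no reset: what is moved stays moved. The work goes in short steps, Python scripts to look and compute and a tool call to move; the robot and the scene stay as the last step left them, time stands still between calls to the robot, and variables do not carry over. Pictures are saved under pics/ and viewed, about 8 in all and at most 12, crops included, and the job is handed in when it is done.

Besides the shell and the picture viewer there is one more tool, called after "Emit:" by a JSON object that holds its "api" and its "payload". servo_tool: Moves the arm, as the interface text tells. Its arguments: {"type":"object","properties":{"turn":{"type":"array","items":{"type":"array","items":{"type":"number"}}},"dp":{"type":"array","items":{"type":"array","items":{"type":"number"}}},"fingers":{"type":"array","items":{"type":"number"}}},"required":["turn","dp","fingers"]}

```bash
mkdir -p pics
cat > h.py <<'E'
import numpy as np, cv2
from bench import *
from scipy.spatial.transform import Rotation as R
def cam(name):
    s=read_state(); d=get_image(name); d['name']=name
    h,w=d['img'].shape[:2]; d['f']=h/2/np.tan(np.radians(d['vfov'])/2)
    if 'world_from_camera' in d: d['T']=np.array(d['world_from_camera'])
    else:
        T=np.eye(4);T[:3,:3]=R.from_quat(s['ee_rot']).as_matrix();T[:3,3]=s['position']
        d['T']=T@np.array(d['mount'])
    return d
def save(d,fn,box=None,sc=1):
    im=d['img'][:,:,::-1]
    if box: l,t,w,h=box; im=im[t:t+h,l:l+w]
    cv2.imwrite('pics/'+fn,cv2.resize(im,None,fx=sc,fy=sc,interpolation=cv2.INTER_CUBIC))
def ray(d,u,v,z):
    p=d['T'][:3,:3]@np.array([(u-d['cx'])/d['f'],(v-d['cy'])/d['f'],1]); o=d['T'][:3,3]
    return o+p*(z-o[2])/p[2]
def proj(d,P):
    q=np.linalg.inv(d['T'])@np.append(P,1); return q[:2]/q[2]*d['f']+[d['cx'],d['cy']]
E
python3 - <<'E'
from h import *
t=cam('top')
for n in ['stand','drawer','drawer_handle','foot_knob','level','spatula','mug','bowl','plates','jar','mill']:
    print(n,[(round(x['score'],2),np.round(x['box']).tolist()) for x in search_frame(n,'top')[:2]])
s=cam('scene')
cv2.imwrite('pics/a.png',np.vstack([t['img'],s['img']])[:,:,::-1][:, :])
save(t,'t.png',sc=1.4);save(s,'s.png',sc=1.4)
print(t['T'],t['f'],s['T'][:3,3])
E
```

```text
stand [(0.92, [194.0, 158.0, 181.0, 101.0]), (0.19, [158.0, 271.0, 39.0, 43.0])]
drawer [(0.74, [356.0, 112.0, 26.0, 28.0]), (0.67, [309.0, 163.0, 63.0, 75.0])]
drawer_handle [(0.98, [309.0, 158.0, 63.0, 79.0])]
foot_knob [(0.66, [195.0, 202.0, 13.0, 25.0])]
level [(0.93, [408.0, 196.0, 68.0, 17.0])]
spatula [(0.85, [404.0, 234.0, 80.0, 26.0]), (0.46, [193.0, 163.0, 181.0, 98.0])]
mug [(0.76, [156.0, 273.0, 42.0, 42.0])]
bowl [(0.71, [100.0, 193.0, 58.0, 62.0])]
plates [(0.84, [124.0, 130.0, 78.0, 71.0])]
jar [(0.94, [295.0, 100.0, 32.0, 42.0]), (0.35, [158.0, 272.0, 40.0, 42.0])]
mill [(0.89, [359.0, 112.0, 22.0, 28.0]), (0.61, [294.0, 101.0, 30.0, 38.0])]
[[ 8.13587028e-03 -9.87984317e-01  1.54339874e-01  3.55719953e+02]
 [-9.99927087e-01 -9.41539449e-03 -7.56113764e-03  6.60025741e+01]
 [ 8.92345621e-03 -1.54267104e-01 -9.87988883e-01  1.26373708e+03]
 [ 0.00000000e+00  0.00000000e+00  0.00000000e+00  1.00000000e+00]] 490.5648295115903 [1216.23805425 -729.31814252  914.77371391]
```

View pics/t.png

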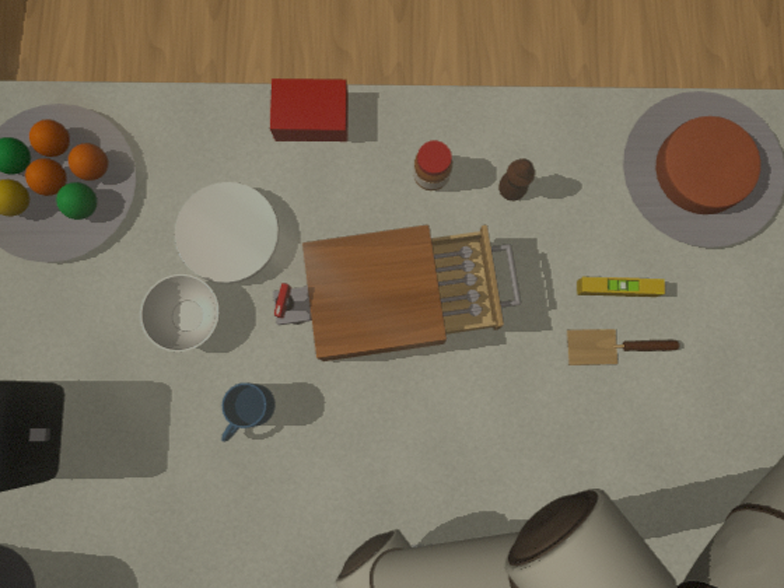

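View pics/s.png

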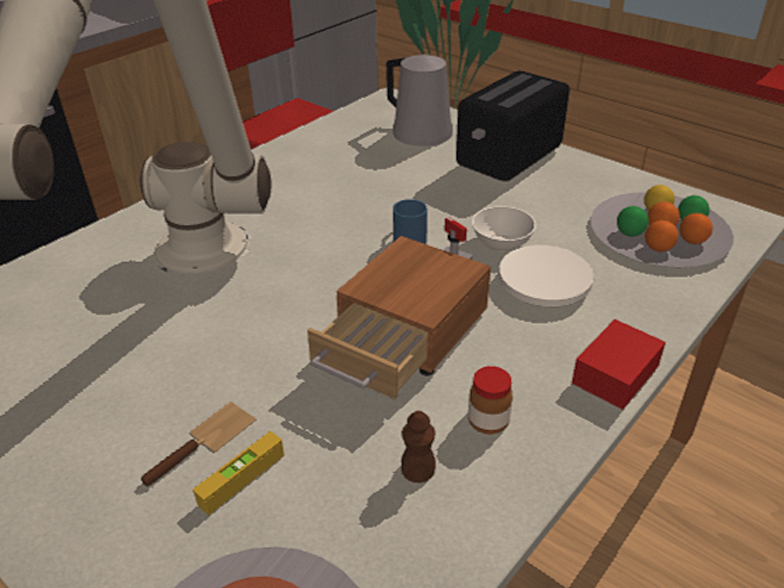

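Top view: the stand top's corners are at about (304,241), (430,227), (445,343) and (318,357) in the 1.4x picture. The knob is at (282,300), the drawer is open to the right with its handle at (512,275), and the level is at (621,286). The spatula lies about 60 px below the level.

Run:
```python
from h import *
t=cam('top')
hsv=cv2.cvtColor(t['img'],cv2.COLOR_RGB2HSV)
c=[ray(t,u/1.4,v/1.4,z) for u,v,z in [(304,241,113),(430,227,119),(445,343,119),(318,357,113)]]
print('corners',np.round(c,1).tolist())
m=np.mean(c,0);ax=(c[0]-c[1])+(c[3]-c[2]);yaw=np.arctan2(ax[1],ax[0]);print('centre',m,'yaw',yaw,'len',np.linalg.norm(ax)/2)
for u,v in [(512,247),(518,304)]: print('handle',ray(t,u/1.4,v/1.4,80))
mk=((hsv[...,0]<35)&(hsv[...,0]>20)&(hsv[...,1]>170)).astype(np.uint8); mk[:, :400]=0;mk[:190]=0;mk[225:]=0
r=cv2.minAreaRect(np.argwhere(mk)[:,::-1].astype(np.float32));print(r,mk.sum())
b=cv2.boxPoints(r);B=np.array([ray(t,u,v,38) for u,v in b]);print('level',np.round(B).tolist(),B.mean(0))
rg=regions_of('foot_knob','top')
mk=(((hsv[...,0]<8)|(hsv[...,0]>172))&(hsv[...,1]>150)).astype(np.uint8); mk[:,:190]=0;mk[:,212:]=0;mk[:195]=0;mk[235:]=0
r=cv2.minAreaRect(np.argwhere(mk)[:,::-1].astype(np.float32));print(r)
b=cv2.boxPoints(r);B=np.array([ray(t,u,v,145) for u,v in b]);print('knob',np.round(B).tolist(),B.mean(0))
print('knob exp', m[:2]+np.array([np.cos(yaw),np.sin(yaw)])*150)
s=read_state();print(s['position'],s['ee_rot'],s['joints'],s['clock'])
for n,(u,v,z) in dict(mill=(513,190,0),jar=(434,158,95),mug=(247,405,90)).items(): print(n,ray(t,u/1.4,v/1.4,z))
```

```text
corners [[625.0, 214.1, 113.0], [650.4, -1.6, 119.0], [451.7, -26.7, 119.0], [426.9, 185.1, 113.0]]
centre [538.50237007  92.7269457  116.        ] yaw 1.6875736191394533 len 215.33071765645815
handle [ 625.6699292  -148.79247258   80.        ]
handle [ 524.11350761 -157.42186464   80.        ]
((443.5321044921875, 204.02244567871094), (61.13772964477539, 11.279943466186523), 1.2453643083572388) 469
level [[552.0, -275.0, 38.0], [581.0, -276.0, 38.0], [579.0, -432.0, 38.0], [550.0, -430.0, 38.0]] [ 565.54261674 -353.18709598   38.        ]
((200.33078002929688, 213.953857421875), (4.823818683624268, 23.06662368774414), 15.255120277404785)
knob [[494.0, 257.0, 145.0], [546.0, 245.0, 145.0], [543.0, 234.0, 145.0], [491.0, 247.0, 145.0]] [518.69997957 245.81946893 145.        ]
knob exp [521.02556119 241.70533726]
[ 250.73634942 -572.44590439  231.32527411] [-2.04935876e-01  9.78775402e-01  5.66969428e-06 -3.72451331e-06] [-8.99386125e-01  3.84646713e-01  7.85092162e-03  1.69177047e-06
 -1.19401401e+00 -2.58614440e-01] 0.75
mill [ 755.3447086  -167.24501087    0.        ]
jar [782.75541036 -10.10416782  95.        ]
mug [346.64458913 304.86683583  90.        ]
```

Emit:
{"api": "servo_tool", "payload": {"turn": [[0,0,0.14],[0,0,0.14],[0,0,0.14],[0,0,0.14],[0,0,0.14]], "dp": [[0.04,0.043,0],[0.04,0.043,0],[0.04,0.043,0],[0.04,0.043,0],[0.04,0.043,0]], "fingers": [0,0,0,0,0]}}

```text
clock: 1.38
position: [453.1, -354.3, 231.4]
ee_rot: [-0.534, 0.845, -0.001, 0.0]
contact_force: [0.8, -0.8, -0.3]
gripper_width: 0.1
```

Emit:
{"api": "servo_tool", "payload": {"turn": [[0,0,0.14],[0,0,0.14],[0,0,0.14],[0,0,0],[0,0,0]], "dp": [[0.04,0.043,0],[0.04,0.043,0],[0.04,0.043,0],[0,0,-0.05],[0,0,-0.05]], "fingers": [0,0,0,0,0]}}

```text
clock: 2.0
position: [583.2, -216.8, 135.0]
ee_rot: [-0.707, 0.707, -0.007, 0.005]
contact_force: [0.1, 0.2, 0.3]
gripper_width: -0.3
```

Emit:
{"api": "servo_tool", "payload": {"turn": [[0,0,0],[0,0,0],[0,0,0],[0,0,0],[0,0,0]], "dp": [[-0.003,0,-0.05],[0,0,-0.022],[-0.003,0.025,0],[-0.003,0.025,0],[-0.003,0.025,0]], "fingers": [0,0,0,0,0]}}

```text
clock: 2.62
position: [567.9, -141.4, 54.9]
ee_rot: [-0.706, 0.708, -0.004, 0.001]
contact_force: [0.1, -3.2, -2.8]
gripper_width: -0.0
```

Emit:
{"api": "servo_tool", "payload": {"turn": [[0,0,0],[0,0,0],[0,0,0],[0,0,0],[0,0,0]], "dp": [[-0.002,0.015,0],[-0.002,0.015,0],[-0.001,0.01,0],[-0.001,0.01,0],[-0.001,0.008,0]], "fingers": [0,0,0,0,0]}}

```text
clock: 3.25
position: [559.5, -81.3, 54.3]
ee_rot: [-0.706, 0.708, -0.003, -0.001]
contact_force: [0.2, -3.1, -1.1]
gripper_width: -0.2
```

Emit:
{"api": "servo_tool", "payload": {"turn": [[0,0,0],[0,0,0],[0,0,0],[0,0,0],[0,0,0]], "dp": [[-0.001,0.005,0],[-0.001,0.005,0],[0,0.004,0],[0,0.004,0],[0,0.004,0]], "fingers": [0,0,0,0,0]}}

```text
clock: 3.88
position: [557.5, -67.8, 54.7]
ee_rot: [-0.707, 0.707, -0.007, -0.006]
contact_force: [3.7, -22.0, -4.5]
gripper_width: -0.4
```

Emit:
{"api": "servo_tool", "payload": {"turn": [[0,0,0],[0,0,0],[0,0,0],[0,0,0],[0,0,0]], "dp": [[0,0.003,0],[0,0.003,0],[0,-0.03,0],[0,-0.04,0.03],[0,-0.03,0.05]], "fingers": [0,0,0,0,0.06]}}

```text
clock: 4.5
position: [556.3, -168.7, 133.3]
ee_rot: [0.707, -0.707, 0.006, 0.011]
contact_force: [1.1, 0.0, -0.7]
gripper_width: 16.8
```

Emit:
{"api": "servo_tool", "payload": {"turn": [[0,0,0],[0,0,0],[0,0,0],[0,0,0],[0,0,0]], "dp": [[0,-0.045,0.04],[0,-0.055,0.02],[0,-0.055,0],[0.003,-0.035,0],[0,0,0]], "fingers": [0.06,0.06,0.06,0.06,0.06]}}

```text
clock: 5.12
position: [563.8, -365.4, 203.8]
ee_rot: [-0.707, 0.707, -0.014, -0.005]
contact_force: [-0.2, 0.6, -0.6]
gripper_width: 60.2
```

Run:
```python
from h import *
s=read_state();print(s['position'],s['clock'])
w=cam('wrist');t=cam('top')
save(t,'t2.png',(180,90,320,210),1.25)
cv2.imwrite('pics/c.png',np.vstack([cv2.resize(w['img'],(400,300)),cv2.resize(t['img'][110:290,180:420],(400,300))])[:,:,::-1])
hsv=cv2.cvtColor(w['img'],cv2.COLOR_RGB2HSV)
mk=((hsv[...,0]<35)&(hsv[...,0]>20)&(hsv[...,1]>170)).astype(np.uint8)
n,l,st,_=cv2.connectedComponentsWithStats(cv2.morphologyEx(mk,cv2.MORPH_CLOSE,np.ones((25,25))))
k=1+st[1:,4].argmax();r=cv2.minAreaRect(np.argwhere(l==k)[:,::-1].astype(np.float32));print(r,st[1:])
B=np.array([ray(w,u,v,40) for u,v in cv2.boxPoints(r)]);print(np.round(B).tolist(),B.mean(0))
print(search_frame('level','wrist')[:1])
```

```text
[ 563.8179241  -365.44490581  203.8376384 ] 5.125
((274.3109130859375, 194.39468383789062), (30.259078979492188, 159.03407287597656), 0.622755765914917) [[ 259  115   32  160 4647]
 [ 348  269    1    1    1]
 [ 345  281   20   54  257]
 [ 206  282    1    1    1]
 [ 183  284   23   41  521]
 [ 165  302    1    1    1]
 [ 155  314    1    1    1]
 [ 165  329   17   17  129]
 [ 376  336    1    1    1]
 [ 103  340    6    3    8]
 [ 482  342    5    6   10]
 [  70  347   15   24  230]
 [ 117  346   12    6   72]
 [ 416  348    1    1    1]
 [ 443  348    1    1    1]
 [ 182  353    2   11   12]
 [ 135  357   54   63  732]
 [ 355  356   58   64 1534]
 [ 466  360    1    1    1]
 [ 462  364   77   56 1416]
 [  15  373   74   47 1842]
 [  85  374    1    1    1]
 [ 102  389    1    1    1]
 [ 221  398   76   22  994]
 [ 305  403   26    2   27]
 [ 333  405    1    1    1]
 [ 191  407    1   13   13]]
[[585.0, -286.0, 40.0], [581.0, -434.0, 40.0], [556.0, -434.0, 40.0], [555.0, -286.0, 40.0]] [ 569.18895176 -359.81250079   40.        ]
[{'box': [255.8, 110.7, 35.8, 166.1], 'score': 0.73}]
```

View pics/c.png

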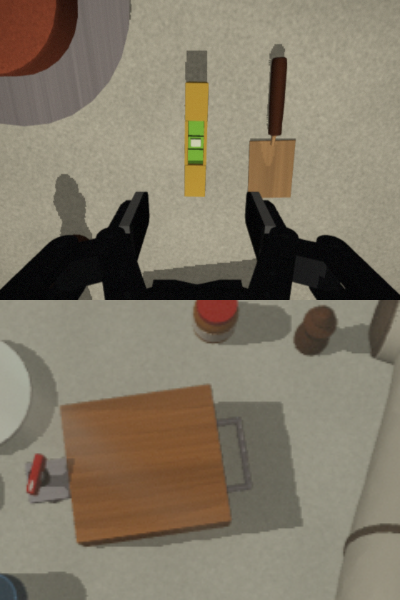

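Emit:
{"api": "servo_tool", "payload": {"turn": [[0,0,0],[0,0,0],[0,0,0],[0,0,0],[0,0,0]], "dp": [[0.003,0.004,-0.05],[0.002,0.003,-0.05],[0,0,-0.05],[0,0,-0.025],[0,0,0]], "fingers": [0.06,0.06,0.06,0.06,0.06]}}

```text
clock: 5.9
position: [571.4, -347.4, 27.9]
ee_rot: [0.712, -0.702, 0.016, 0.004]
contact_force: [-0.2, -0.5, 0.4]
gripper_width: 59.8
```

```bash
cat > st.py <<'E'
from h import *
s=read_state();M=R.from_quat(s['ee_rot']).as_matrix()
print(s['clock'],np.round(s['position'],1),'z',np.round(M[:,2],3),'yang',np.arctan2(M[1,1],M[0,1]),'fix',np.round(np.cross(M[:,2],[0,0,-1]),3),'F',np.round(s['contact_force'],1),s['gripper_width'])
E
python3 st.py
```

```text
5.9 [ 571.4 -347.4   27.9] z [ 0.018 -0.028 -0.999] yang -3.127608542255742 fix [0.028 0.018 0.   ] F [-0.2 -0.5  0.4] 59.84421156840547
```

Emit:
{"api": "servo_tool", "payload": {"turn": [[0.028,0.018,-0.03],[0,0,0],[0,0,0],[0,0,0],[0,0,0]], "dp": [[-0.002,-0.01,-0.009],[0,0,-0.009],[0,0,0],[0,0,0],[0,0,0]], "fingers": [0.06,0.06,0,0,0]}}

```text
clock: 6.52
position: [572.2, -354.7, 15.5]
ee_rot: [-0.703, 0.711, -0.003, 0.001]
contact_force: [0.4, -0.2, -3.7]
gripper_width: 27.1
```

Emit:
{"api": "servo_tool", "payload": {"turn": [[0,0,0],[0,0,0],[0,0,0],[0,0,0],[0,0,0]], "dp": [[0,0,0],[0,0,0],[0,0,0.01],[0,0,0.04],[0,0,0.05]], "fingers": [0,0,0,0,0]}}

```text
clock: 7.15
position: [568.4, -352.7, 112.4]
ee_rot: [-0.703, 0.711, 0.003, -0.002]
contact_force: [0.7, 0.1, -3.0]
gripper_width: 26.8
```

```bash
python3 st.py
```

```text
7.15 [ 568.4 -352.7  112.4] z [-0.007  0.002 -1.   ] yang 3.130190959944807 fix [-0.002 -0.007 -0.   ] F [ 0.7  0.1 -3. ] 26.839600292801244
```

Emit:
{"api": "servo_tool", "payload": {"turn": [[0,0,0.02],[0,0,0.02],[0,0,0.02],[0,0,0.02],[0,0,0.02]], "dp": [[0,0.02,0.05],[-0.004,0.05,0.02],[-0.004,0.055,0],[-0.004,0.055,0],[-0.004,0.055,0]], "fingers": [0,0,0,0,0]}}

```text
clock: 7.78
position: [554.3, -116.2, 193.8]
ee_rot: [0.736, -0.677, 0.004, -0.003]
contact_force: [1.4, 0.6, -1.8]
gripper_width: 27.1
```

Emit:
{"api": "servo_tool", "payload": {"turn": [[0,0,0.02],[0,0,0.01],[0,0,0],[0,0,0],[0,0,0]], "dp": [[-0.004,0.055,0],[-0.004,0.055,0],[-0.004,0.05,0],[-0.003,0.045,0],[0,0,0]], "fingers": [0,0,0,0,0]}}

```text
clock: 8.4
position: [537.6, 98.9, 198.4]
ee_rot: [0.749, -0.663, 0.006, -0.007]
contact_force: [-0.4, -0.0, -2.9]
gripper_width: 27.0
```

```bash
python3 st.py
```

```text
8.4 [537.6  98.9 198.4] z [ 0.018  0.002 -1.   ] yang -3.020475766092041 fix [-0.002  0.018  0.   ] F [-0.4 -0.  -2.9] 27.013253126640574
```

Emit:
{"api": "servo_tool", "payload": {"turn": [[0,0.018,0],[0,0,0],[0,0,0],[0,0,0],[0,0,0]], "dp": [[0,-0.003,-0.035],[0,0,-0.025],[0,0,-0.003],[0,0,0],[0,0,0]], "fingers": [0,0,0,0,0]}}

```text
clock: 9.02
position: [539.2, 95.0, 138.8]
ee_rot: [0.749, -0.663, 0.001, -0.004]
contact_force: [1.4, -0.3, -2.5]
gripper_width: 26.7
```

```bash
python3 st.py
```

```text
9.025 [539.2  95.  138.8] z [ 0.006  0.004 -1.   ] yang -3.020639602430758 fix [-0.004  0.006  0.   ] F [ 1.4 -0.3 -2.5] 26.71264463368043
```

Emit:
{"api": "servo_tool", "payload": {"turn": [[0,0,0],[0,0,0],[0,0,0],[0,0,0],[0,0,0]], "dp": [[0,0,-0.003],[0,0,-0.003],[0,0,-0.001],[0,0,0],[0,0,0]], "fingers": [0,0,0,0,0]}}

```text
clock: 9.65
position: [540.1, 95.2, 134.7]
ee_rot: [0.749, -0.663, 0.002, -0.005]
contact_force: [-0.8, 0.2, -1.4]
gripper_width: 27.0
```

Emit:
{"api": "servo_tool", "payload": {"turn": [[0,0,0],[0,0,0],[0,0,0],[0,0,0],[0,0,0]], "dp": [[0,0,-0.002],[0,0,-0.002],[0,0,0],[0,0,0],[0,0,0]], "fingers": [0,0,0,0,0]}}

```text
clock: 10.28
position: [540.4, 95.7, 133.2]
ee_rot: [0.749, -0.663, 0.003, -0.005]
contact_force: [-1.7, 0.6, 2.1]
gripper_width: 26.9
```

Emit:
{"api": "servo_tool", "payload": {"turn": [[0,0,0],[0,0,0],[0,0,0],[0,0,0],[0,0,0]], "dp": [[0,0,0],[0,0,0],[0,0,0],[0,0,0.04],[0,0,0.05]], "fingers": [0.06,0.06,0.06,0.06,0.06]}}

```text
clock: 10.9
position: [539.3, 95.2, 220.3]
ee_rot: [0.749, -0.663, 0.001, -0.002]
contact_force: [0.8, -0.1, 0.3]
gripper_width: 60.1
```

```bash
python3 st.py
python3 - <<'E'
from h import *
w=cam('wrist');t=cam('top');s=cam('scene')
for d in (w,t,s): print([x['box'] for x in search_frame('foot_knob',d['name'])[:1]],[x['box'] for x in search_frame('level',d['name'])[:1]])
cv2.imwrite('pics/d.png',np.vstack([w['img'],cv2.resize(t['img'][130:290,180:393],(560,420))])[::1,:,::-1][:, :])
im=cv2.imread('pics/d.png');cv2.imwrite('pics/d.png',cv2.resize(im,None,fx=.7,fy=.7))
np.save('pics/w.npy',w['img'])
E
```

```text
10.9 [539.3  95.2 220.3] z [ 0.004  0.002 -1.   ] yang -3.0199602448276712 fix [-0.002  0.004  0.   ] F [ 0.8 -0.1  0.3] 60.08730095294963
[[242.5, 335.0, 65.6, 63.4]] [[247.6, 97.8, 55.2, 230.9]]
[[310.0, 180.7, 20.1, 44.6]] [[230.3, 192.3, 69.0, 26.3]]
[[318.7, 155.5, 10.5, 25.6]] [[277.3, 174.6, 37.9, 40.0]]
```

View pics/d.png

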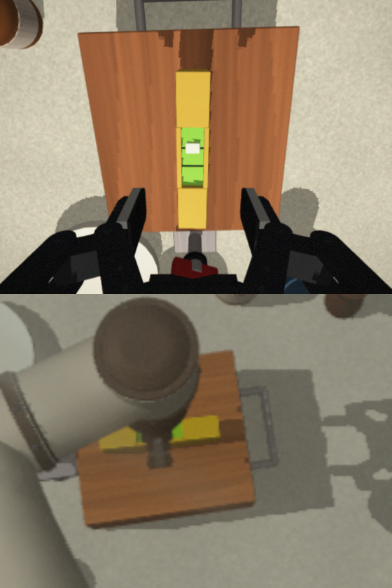

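The level lies centred on the stand. The bubble is displaced towards the drawer end (window rows 128–187, bubble at about 148), so I'll measure that precisely.

```bash
cat >> h.py <<'E'
def bubble(d,show=True):
    """bubble offset (mm) along the level axis, + toward stand -x (drawer); from green window"""
    hsv=cv2.cvtColor(d['img'],cv2.COLOR_RGB2HSV)
    g=((hsv[...,0]>36)&(hsv[...,0]<70)&(hsv[...,1]>110)&(hsv[...,2]>40)).astype(np.uint8)
    bx=search_frame('level',d['name'])
    if bx:
        l,t,w,h=[int(x) for x in bx[0]['box']];k=np.zeros_like(g);k[max(t-5,0):t+h+5,max(l-5,0):l+w+5]=1;g*=k
    hull=cv2.convexHull(np.argwhere(g)[:,::-1].astype(np.int32));m=np.zeros_like(g);cv2.fillConvexPoly(m,hull,1)
    b=m*((hsv[...,1]<90)&(hsv[...,2]>120)).astype(np.uint8)
    n,l,st,ce=cv2.connectedComponentsWithStats(b);k=1+st[1:,4].argmax()
    W=lambda u,v:ray(d,u,v,152)[:2]
    G=np.array([W(u,v) for v,u in np.argwhere(g)]);ax=np.array([-.1165,.993])
    e=np.percentile(G@ax,[.3,99.7]);p=W(*ce[k])@ax
    return dict(win=e,len=e[1]-e[0],off=p-e.mean(),area=st[k,4],ng=int(g.sum()))
E
python3 - <<'E'
from h import *
w=cam('wrist');print(bubble(w));save(w,'w1.png',(230,150,100,140),4)
s=cam('scene');print(bubble(s));t=cam('top')
print(read_state()['joints'])
# knob from scene: hypotheses on z
x=search_frame('foot_knob','scene')[0];l,tt,ww,hh=x['box'];print(x)
for P in [(520,244,z) for z in(125,150)]: print(proj(s,P))
for P in [(520,244,138),(520,250,138),(514,244,138)]:print(proj(s,P))
E
```

```text
{'win': array([ 1.85546693, 56.73147931]), 'len': np.float64(54.876012381621166), 'off': np.float64(-9.474639140187723), 'area': np.int32(312), 'ng': 2175}
{'win': array([ 8.76642494, 56.45728987]), 'len': np.float64(47.69086493158947), 'off': np.float64(-9.525547614116633), 'area': np.int32(15), 'ng': 49}
[ 4.70865332e-01  2.59826689e-01 -2.04798979e-01  2.20001706e-04
 -1.09934416e+00 -3.49349882e-01]
{'box': [317.8, 156.2, 13.4, 24.7], 'score': 0.71}
[325.22410197 167.61536556]
[325.57256864 159.90080089]
[325.40434348 163.62507078]
[326.72710205 162.69777383]
[323.64770413 162.85978501]
```

View pics/w1.png

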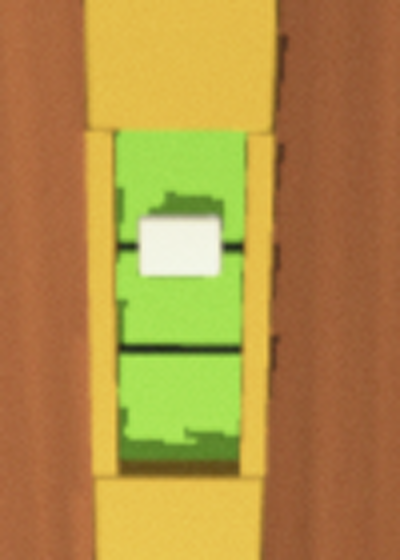

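Emit:
{"api": "servo_tool", "payload": {"turn": [[0,0,0.172],[0,0,0.172],[0,0,0.172],[0,0,0.172],[0,0,0.172]], "dp": [[-0.005,0.035,0],[-0.005,0.035,0],[-0.005,0.035,0],[-0.004,0.035,0],[0,0.008,0]], "fingers": [0.045,0.045,0.045,0.045,0.045]}}

```text
clock: 12.28
position: [520.1, 246.9, 219.9]
ee_rot: [0.961, -0.278, 0.0, -0.004]
contact_force: [-0.5, -0.2, 0.4]
gripper_width: 44.9
```

Emit:
{"api": "servo_tool", "payload": {"turn": [[0,0,0.172],[0,0,0.172],[0,0,0],[0,0,0],[0,0,0]], "dp": [[0,0,0],[0,0,-0.01],[0,0,-0.02],[0,0,0],[0,0,0]], "fingers": [0.045,0.045,0.045,0.045,0.045]}}

```text
clock: 12.9
position: [520.5, 248.9, 189.9]
ee_rot: [0.995, -0.102, 0.0, -0.004]
contact_force: [-0.3, 0.9, -0.5]
gripper_width: 45.1
```

```bash
python3 st.py; python3 -c "
from h import *
w=cam('wrist');print(bubble(w));save(w,'w2.png')
print(search_frame('foot_knob','wrist')[:1])"
```

```text
12.9 [520.5 248.9 189.9] z [ 0.001  0.008 -1.   ] yang -1.7749510275104974 fix [-0.008  0.001  0.   ] F [-0.3  0.9 -0.5] 45.14237676028875Traceback (most recent call last):
  File "<string>", line 3, in <module>
    w=cam('wrist');print(bubble(w));save(w,'w2.png')
                         ~~~~~~^^^
  File "h.py", line 30, in bubble
    n,l,st,ce=cv2.connectedComponentsWithStats(b);k=1+st[1:,4].argmax()
                                                      ~~~~~~~~~~~~~~~^^
ValueError: attempt to get argmax of an empty sequence
```

```bash
python3 -c "
from h import *
w=cam('wrist');save(w,'w2.png');print(search_frame('foot_knob','wrist')[:1])
for z in (124,154): print(proj(w,(519,244,z)))"
```

```text
[{'box': [265.2, 188.1, 45.7, 102.8], 'score': 0.66}]
[284.34672469 231.83176971]
[285.18618569 252.19378215]
```

View pics/w2.png

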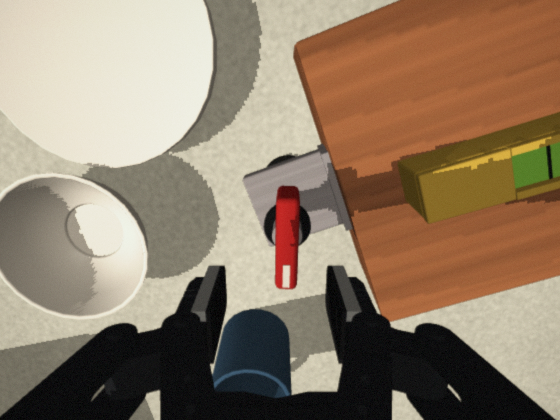

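```bash
python3 -c "
from h import *
w=cam('wrist');print(w['T'][:3,3],w['f'])
for u,v in [(288,187),(286,288),(286,268)]:
  print(ray(w,u,v,154),ray(w,u,v,124))"
```

```text
[601.93430569 230.69330228 331.62458155] 352.5779830141771
[555.19192435 235.31207632 154.        ] [547.29734451 236.09216667 124.        ]
[496.78053922 247.94772385 154.        ] [479.02053682 250.86191874 124.        ]
[509.33241626 245.46011092 154.        ] [493.69236994 247.95415908 124.        ]
```

The knob bar shows almost vertical at (287,238) and lines up with the jaws. I need to shift 6.6 mm towards -y and go down.

Emit:
{"api": "servo_tool", "payload": {"turn": [[0,0,-0.01],[0,0,0],[0,0,0],[0,0,0],[0,0,0]], "dp": [[0.0025,-0.0065,-0.02],[0,0,-0.025],[0,0,-0.015],[0,0,0],[0,0,0]], "fingers": [0.045,0.045,0.045,0.045,0.045]}}

```text
clock: 13.78
position: [524.5, 243.2, 131.2]
ee_rot: [0.994, -0.107, 0.003, -0.006]
contact_force: [-0.3, 0.4, 0.2]
gripper_width: 45.2
```

```bash
python3 st.py
```

```text
13.775 [524.5 243.2 131.2] z [ 0.006  0.011 -1.   ] yang -1.7847518679027061 fix [-0.011  0.006  0.   ] F [-0.3  0.4  0.2] 45.15206302003236
```

Emit:
{"api": "servo_tool", "payload": {"turn": [[0,0,0],[0,0,0],[0,0,0],[0,0,0],[0,0,0]], "dp": [[-0.001,0,-0.003],[0,0,0],[0,0,0],[0,0,0],[0,0,0]], "fingers": [0.045,0,0,0,0]}}

```text
clock: 14.4
position: [523.8, 241.8, 130.1]
ee_rot: [0.994, -0.106, 0.003, -0.005]
contact_force: [1.3, 0.6, -1.2]
gripper_width: 14.4
```

```bash
python3 st.py
```

```text
14.4 [523.8 241.8 130.1] z [ 0.007  0.01  -1.   ] yang -1.7838574061992758 fix [-0.01   0.007  0.   ] F [ 1.3  0.6 -1.2] 14.365024091590625
```

Emit:
{"api": "servo_tool", "payload": {"turn": [[0,0,-0.14],[0,0,-0.14],[0,0,-0.14],[0,0,-0.14],[0,0,-0.14]], "dp": [[0,-0.0004,0.0008],[0,-0.0004,0.0008],[0,-0.0004,0.0008],[0,-0.0004,0.0008],[0,-0.0004,0.0008]], "fingers": [0,0,0,0,0]}}

```text
clock: 15.02
position: [522.6, 237.5, 134.2]
ee_rot: [0.894, -0.448, 0.004, -0.001]
contact_force: [-2.7, -2.3, 0.7]
gripper_width: 14.4
```

```bash
python3 st.py
```

```text
15.025 [522.6 237.5 134.2] z [ 0.007 -0.002 -1.   ] yang -2.500883127911466 fix [0.002 0.007 0.   ] F [-2.7 -2.3  0.7] 14.427885605762734
```

Emit:
{"api": "servo_tool", "payload": {"turn": [[0,0,-0.14],[0,0,-0.14],[0,0,-0.12],[0,0,0],[0,0,0]], "dp": [[0,0.001,0.0008],[0,0.001,0.0008],[0,0,0.0008],[0,0,0],[0,0,0]], "fingers": [0,0,0,0,0]}}

```text
clock: 15.65
position: [521.3, 235.6, 136.8]
ee_rot: [0.785, -0.62, 0.004, 0.005]
contact_force: [-0.6, -1.7, -1.1]
gripper_width: 14.8
```

Emit:
{"api": "servo_tool", "payload": {"turn": [[0,0,0],[0,0,0],[0,0,0],[0,0,0],[0,0,0]], "dp": [[0,0,0],[0,0,0],[0,0,0],[0,0,0],[0,0,0]], "fingers": [0,0,0,0,0]}}

```text
clock: 16.27
position: [521.3, 235.5, 136.8]
ee_rot: [0.785, -0.619, 0.004, 0.005]
contact_force: [-0.4, -2.1, 0.1]
gripper_width: 14.5
```

```bash
python3 st.py; python3 -c "
from h import *
w=cam('wrist');save(w,'w3.png');print(bubble(w))"
```

```text
16.275 [521.3 235.5 136.8] z [ 0.001 -0.012 -1.   ] yang -2.905440236112799 fix [0.012 0.001 0.   ] F [-0.4 -2.1  0.1] 14.484415314060469Traceback (most recent call last):
  File "<string>", line 3, in <module>
    w=cam('wrist');save(w,'w3.png');print(bubble(w))
                                          ~~~~~~^^^
  File "h.py", line 28, in bubble
    hull=cv2.convexHull(np.argwhere(g)[:,::-1].astype(np.int32));m=np.zeros_like(g);cv2.fillConvexPoly(m,hull,1)
                                                                                    ~~~~~~~~~~~~~~~~~~^^^^^^^^^^
cv2.error: OpenCV(4.12.0) /io/opencv/modules/imgproc/src/drawing.cpp:2404: error: (-215:Assertion failed) points.checkVector(2, CV_32S) >= 0 in function 'fillConvexPoly'
```

View pics/w3.png

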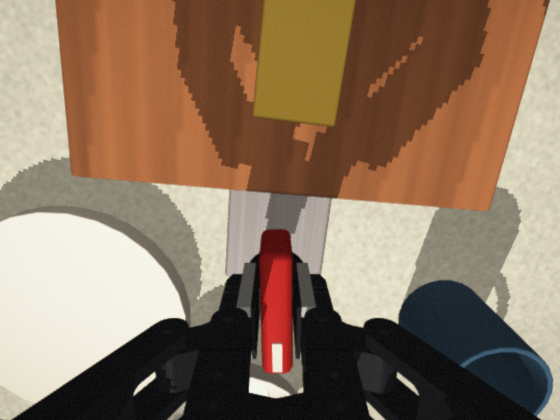

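The knob is held well and turned 1.12 rad, but the window is just out of view. I'll release and look from above the level.

Emit:
{"api": "servo_tool", "payload": {"turn": [[0,0,0],[0,0,0],[0.01,0,0],[0,0,-0.06],[0,0,-0.06]], "dp": [[0,0,0],[0,0,0],[0,0,0.03],[0.004,-0.03,0.045],[0.005,-0.05,0.02]], "fingers": [0.045,0.045,0.045,0.045,0.045]}}

```text
clock: 17.0
position: [530.4, 157.3, 232.5]
ee_rot: [0.747, -0.665, 0.0, 0.001]
contact_force: [1.6, -0.4, 0.6]
gripper_width: 45.0
```

Emit:
{"api": "servo_tool", "payload": {"turn": [[0,0,0],[0,0,0],[0,0,0],[0,0,0],[0,0,0]], "dp": [[0.004,-0.035,0],[0,0,0],[0,0,0],[0,0,0],[0,0,0]], "fingers": [0.045,0.045,0.045,0.045,0.045]}}

```text
clock: 17.62
position: [535.6, 121.8, 235.1]
ee_rot: [0.746, -0.665, 0.001, -0.002]
contact_force: [0.3, 0.6, -0.3]
gripper_width: 44.9
```

```bash
python3 st.py; python3 -c "
from h import *
w=cam('wrist');print(bubble(w));b=search_frame('level','wrist')[0]['box'];print(b)
save(w,'w4.png',(230,60,120,210),2.8)"
```

```text
17.625 [535.6 121.8 235.1] z [ 0.004  0.001 -1.   ] yang -3.0269403404968833 fix [-0.001  0.004  0.   ] F [ 0.3  0.6 -0.3] 44.912626013944326
{'win': array([-2.62274769, 54.18054989]), 'len': np.float64(56.803297572930504), 'off': np.float64(-0.4695585304647274), 'area': np.int32(299), 'ng': 2309}Traceback (most recent call last):
  File "<string>", line 3, in <module>
    w=cam('wrist');print(bubble(w));b=search_frame('level','wrist')[0]['box'];print(b)
                                      ~~~~~~~~~~~~~~~~~~~~~~~~~~~~~^^^
IndexError: list index out of range
```

```bash
python3 -c "
from h import *
w=cam('wrist');print(bubble(w))
save(w,'w5.png',(210,60,140,210),2.8)"
```

```text
{'win': array([-2.86240163, 54.67481187]), 'len': np.float64(57.53721349288323), 'off': np.float64(-0.4986142672462144), 'area': np.int32(315), 'ng': 2351}
```

View pics/w5.png

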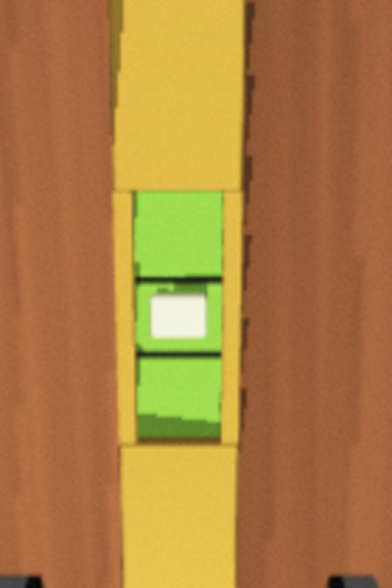

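Bubble at row 316, between the lines at rows 279 and 354, so it is centred. Next I'll press the drawer-side shoulder with closed fingers.

Emit:
{"api": "servo_tool", "payload": {"turn": [[0,0,0],[0,0,0],[0,0,0],[0,0,0],[0,0,0]], "dp": [[0.005,-0.038,0],[0.005,-0.037,0],[0,0,-0.03],[0,0,-0.025],[0,0,0]], "fingers": [0,0,0,0,0]}}

```text
clock: 18.5
position: [546.5, 44.6, 179.7]
ee_rot: [0.747, -0.665, 0.002, -0.003]
contact_force: [0.9, -0.2, 0.1]
gripper_width: -0.2
```

```bash
python3 st.py; python3 -c "
from h import *
w=cam('wrist');s=cam('scene');print(bubble(s));save(s,'s2.png',(220,120,180,150),4)"
```

```text
18.5 [546.5  44.6 179.7] z [ 0.007  0.002 -1.   ] yang -3.0263130105375895 fix [-0.002  0.007  0.   ] F [ 0.9 -0.2  0.1] -0.17831244712670682
{'win': array([ 6.12931392, 56.45728987]), 'len': np.float64(50.32797595185644), 'off': np.float64(-0.6217273316285059), 'area': np.int32(13), 'ng': 49}
```

View pics/s2.png

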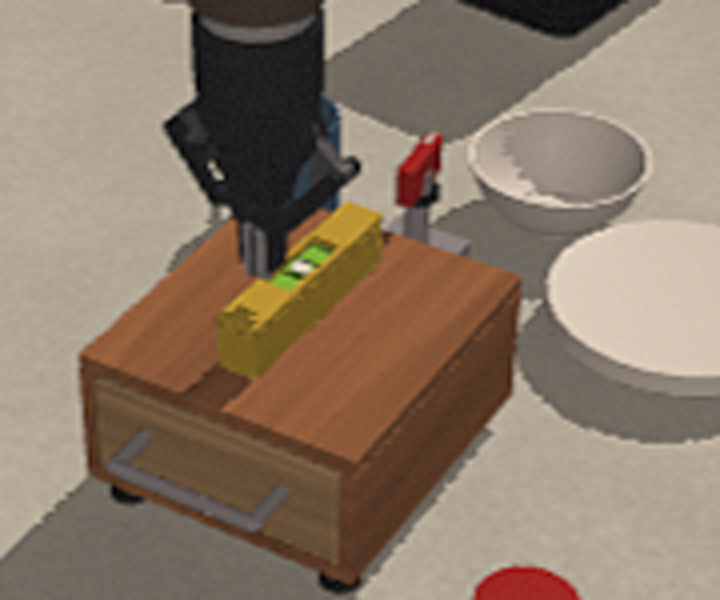

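Drawer shut, bubble centred, and the closed fingers are just above the drawer-side shoulder. Lowering gently now.

Emit:
{"api": "servo_tool", "payload": {"turn": [[0,0,0],[0,0,0],[0,0,0],[0,0,0],[0,0,0]], "dp": [[0,0,-0.01],[0,0,-0.005],[0,0,-0.002],[0,0,-0.002],[0,0,-0.002]], "fingers": [0,0,0,0,0]}}

```text
clock: 19.27
position: [549.6, 46.2, 162.5]
ee_rot: [0.747, -0.664, 0.005, -0.007]
contact_force: [-0.1, -0.4, -0.0]
gripper_width: -0.2
```

```bash
python3 st.py
```

```text
19.275 [549.6  46.2 162.5] z [ 0.017  0.005 -1.   ] yang -3.024277857066808 fix [-0.005  0.017  0.   ] F [-0.1 -0.4 -0. ] -0.20394092289151503
```

Emit:
{"api": "servo_tool", "payload": {"turn": [[-0.005,0.017,0],[0,0,0],[0,0,0],[0,0,0],[0,0,0]], "dp": [[-0.004,0,0],[0,0,-0.002],[0,0,-0.002],[0,0,-0.002],[0,0,-0.002]], "fingers": [0,0,0,0,0]}}

```text
clock: 19.9
position: [545.6, 46.2, 160.0]
ee_rot: [0.748, -0.664, 0.001, 0.0]
contact_force: [-4.0, 0.5, 9.6]
gripper_width: 0.0
```

```bash
python3 st.py
```

```text
19.9 [545.6  46.2 160. ] z [ 0.001 -0.002 -1.   ] yang -3.021974740958179 fix [0.002 0.001 0.   ] F [-4.   0.5  9.6] 0.0022737973819638405
```

9.6 N now, so I'll press with slightly larger shifts.

Emit:
{"api": "servo_tool", "payload": {"turn": [[0,0,0],[0,0,0],[0,0,0],[0,0,0],[0,0,0]], "dp": [[0,0,-0.003],[0,0,-0.003],[0,0,-0.003],[0,0,-0.003],[0,0,-0.003]], "fingers": [0,0,0,0,0]}}

```text
clock: 20.52
position: [545.7, 46.2, 160.0]
ee_rot: [0.75, -0.662, 0.004, -0.001]
contact_force: [-5.6, 1.7, 14.5]
gripper_width: -0.0
```

```bash
python3 st.py; python3 -c "
from h import *
s=cam('scene');print(bubble(s));s=cam('scene');save(s,'s3.png',(220,120,180,150),4)"; python3 st.py
```

```text
20.525 [545.7  46.2 160. ] z [ 0.008 -0.004 -1.   ] yang -3.0167302339454083 fix [0.004 0.008 0.   ] F [-5.6  1.7 14.5] -0.03493752530461967
{'win': array([ 8.7973762 , 56.47085848]), 'len': np.float64(47.673482278323704), 'off': np.float64(-2.0185339208026356), 'area': np.int32(15), 'ng': 38}
20.675 [545.7  46.2 160. ] z [ 0.008 -0.004 -1.   ] yang -3.01682600251307 fix [0.004 0.008 0.   ] F [-6.9  1.7 14.7] 0.12616153725082077
```

View pics/s3.png

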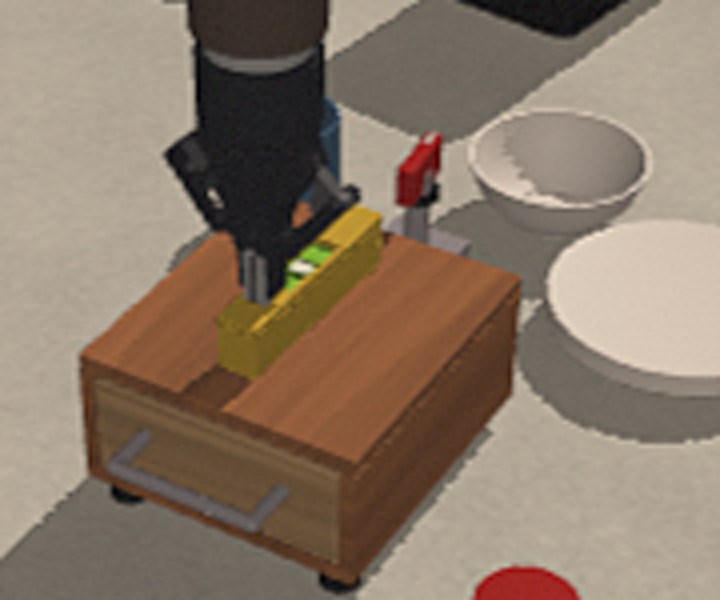

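The press is steady at about 14.6 N. The level hasn't moved, the bubble is still in the middle (the fingers now shade part of the window), the drawer is shut and the knob is free. I'll hand it in.

```bash
python3 -c "
from bench import *
print(job_done())"; python3 st.py
```

```text
the job is handed in; nothing more can be done
None
the job is handed in; nothing more can be done
```

I did the whole job in order and handed it in at about 21 s of the 72 s allowed, with the arm still pressing. No verdict was reported.

- **Drawer:** I pushed it until it hit its stop (22 N), and later pictures show it shut.
- **Spirit level:** I laid it in the middle of the stand, in line with the knob, and let go of it.
- **Knob:** I turned it about 1.12 rad clockwise and released it. The near wrist view then put the bubble about 0.5 mm from centre, between the lines.
- **Press:** closed fingertips on the solid drawer-side shoulder, steady at 14.5 to 14.7 N. There was also a sideways force of about 6 to 7 N.

One check disagreed. While pressing, the scene camera gave a bubble offset of -2.0 mm instead of -0.6 mm. I put this down to the fingers hiding part of the green window, since the picture showed the bubble and level unmoved.

I did not measure the bystanders' positions again. The arm never touched them as far as I could tell.

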